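# Hold a sprung luminometer lid at its set angle for the interlock check

## Task

The small bench luminometer is due for its shutter interlock check: pull the snap-in locking pin out of the lug on the right side of its lid and lay it in the steel tray. Then take the sprung lid by its front tab and raise it until its pointer stands at the rider's needle on the side quadrant, without running past it (the check only counts on the opening stroke). Finish with the gripper still holding the lid there, since the spring shuts it as soon as you let go, and leave the rider, the timer, the bottle and the beaker alone.

Things in the scene. Friction and masses are not known exactly. Their poses are not given: they have to be found in the camera images.
- luminometer: White bench instrument, fixed, 170 deep (x) x 150 wide (y) x 74 mm high under its lid. Origin: centre of its underside; x from its front (tab, robot side) to its hinge, y left, z up; yaw within 0.3 rad. Left of it stands an aluminium quadrant: ring sector, radius 92 to 122 mm about the hinge axis, 80 to 85 mm left of the middle, up to 190 mm above the bench, ticks each 5 degrees, long each 15.
- lid: White lid, 150 mm wide, 15 mm thick. Origin on the hinge axis at mid-width; shut, its axes are the luminometer's (the lid reaches along its own -x). It opens about its own +y axis (front goes up), 0 to 62 degrees. The hinge spring always shuts it: lifting at the tab takes about 4 N from shut, 9 N at 45 degrees, plus pivot friction in the fingers. It cannot open while the pin is in.
- lid_hinge (a point): Point on the hinge axis at the middle of the lid's width: 65 mm behind the luminometer's centre, 80 mm above the bench.
- lid_tab (a point): Middle of the grey lifting tab at the lid's front edge: a flat tongue 34 mm wide (lid's y), 12 mm thick, projecting 34 mm beyond the lid's edge (18 mm forward and 16 mm back of this point); free air below. 164 mm in front of the hinge axis, 2 mm above it when shut. Pinched by its two sides from above it can pivot between the fingers as the lid turns.
- pointer_tip (a point): Reference point of the lid's pointer (a short dark needle pointing at the hinge axis, on the left side of the lid, on a steel bracket): 112 mm from the hinge axis, 88.5 mm left of the middle, in the lid's plane.
- rider_tip (a point): Reference point of the rider: small steel clamp with a round screw on the quadrant's inner rim, stiff, set at 22 to 43 degrees of lid opening; its dark needle points outward. 112 mm from the hinge axis, 88.5 mm left: it coincides with pointer_tip when the lid is at the marked angle (the needles are tip to tip). Its own z axis points the way the pointer goes on opening.
- pin: Steel locking pin, level along its own y, 50 g. Origin on its axis at the shoulder on the lug. To +y a 10 mm shaft, 37 mm long, whose olive end snaps between two sprung balls in the housing; to -y a collar, a 9 mm stem, then the finger grip. It stands out of the luminometer's right side and pulls straight out along its own -y: about 8 to 16 N within the first 7 mm, then loose, free after 37 mm.
- pin_grip (a point): Middle of the pin's black ribbed finger grip, 29.5 mm to -y of the pin's origin: a flat block 14 mm thick (pin's x), 27 mm long (pin's y, 16 to 43 mm from the origin), 26 mm high (15 mm below the pin's axis to 11 mm above it).
- pin_socket (a point): Where the pin's origin lies when the pin is home: on the luminometer, 45 mm in front of its centre, 83 mm to its right, 48 mm above the bench.
- tray: Open stainless tray on the bench, 135 mm (x) x 110 mm (y) outside, 18 mm high, walls and floor 3 mm; loose, 0.4 kg. Origin: centre of its underside.
- timer: White bench timer, 62 x 66 x 19 mm, lying near the front edge; bystander. Origin under its centre.
- bottle_buffer: Small reagent bottle with a screw cap, 56 mm wide, 105 mm tall, standing right of the luminometer at the back; bystander. Origin under its centre.
- glass_beaker: Small glass beaker, 52 mm wide, 58 mm tall, standing right of the luminometer at the back; bystander. Origin under its centre.

How it is judged (in metres and radians):
On the way, in this order (a step that is already met when the one before it is completed fails the run):
1. the locking pin is pulled right out of the lug while the lid is shut (distance between pin and pin_socket above 0.045 m and angle between lid's own z axis and vertical below 0.06 rad), for 0.1 s.
2. the pin lies in the tray, let go (x of pin in the frame of tray between -0.07 and 0.07 m and y of pin in the frame of tray between -0.057 and 0.057 m and x of pin_grip in the frame of tray between -0.07 and 0.07 m and y of pin_grip in the frame of tray between -0.057 and 0.057 m and height (world z) of each of pin, pin_grip below 0.035 m and contact force between the fingers and pin below 0.1 N and linear speed of pin below 0.03 m/s and angle between lid's own z axis and vertical below 0.06 rad), for 0.3 s.
3. the gripper holds the lid with its pointer at the rider (distance between pointer_tip and rider_tip below 0.007 m and contact force between the fingers and lid above 1 N and distance between the grasp point and lid_tab below 0.06 m), for 0.5 s.
At the end, for the whole second after the job is handed in: The pointer is within 7 mm (3.5 degrees) of the rider's needle and the lid still (under 0.08 rad/s), held by the fingers (over 1 N) at its front tab (tool point within 60 mm of the tab's middle); the pin lies let go and at rest inside the tray's walls; the rider is where it was set (4 mm) (all of step 3 and x of pin in the frame of tray between -0.07 and 0.07 m and y of pin in the frame of tray between -0.057 and 0.057 m and x of pin_grip in the frame of tray between -0.07 and 0.07 m and y of pin_grip in the frame of tray between -0.057 and 0.057 m and height (world z) of each of pin, pin_grip below 0.035 m and contact force between the fingers and pin below 0.1 N and linear speed of pin below 0.03 m/s and angular speed of lid below 0.08 rad/s and contact force between pin and lid below 0.1 N and distance of rider_tip from where it was at the start of the episode below 0.004 m); the arm keeps its last pose, push and grip.
It fails at once if the pointer runs more than 14 mm (7 degrees) past the rider's needle (z of pointer_tip in the frame of rider_tip above 0.014 m).
It fails at once if the rider is shifted (distance of rider_tip from where it was at the start of the episode above 0.006 m).
It fails at once if the pin is thrown or dropped from high (linear speed of pin above 1.1 m/s).
It fails at once if the timer, the bottle or the beaker is shifted by over 25 mm or tipped (distance of any of timer, bottle_buffer, glass_beaker from where it was at the start of the episode above 0.025 m or angle between any of timer, bottle_buffer, glass_beaker's own z axis and vertical above 0.4 rad).
It also fails if it takes over 58 s, if anything falls off the work surface, if the arm or the gripper's body presses on something with over 40 N, if the wrist force passes 120 N, or if a joint passes its speed limit or range.

## Robot

A 6-joint arm with a two-finger parallel gripper is mounted at the origin on a cart in front of the work surface, level with it; the furniture and walls round the work are solid. World frame = base frame: x ahead of the robot, y to its left, z up, the work surface at z = 0. Lengths are in m, angles in degrees, forces in N, time in s.
With the tool pointing down it reaches from about 0.4 to 0.925 m from the base axis. Payload 3.4 kg.
Tool frame: the origin (TCP) lies between the finger pads, 19 mm behind the fingertips; this is the grasp point; z points along the fingers, y is the line along which they close (so a half turn about z gives the same grasp; the last joint's range is limited). The gripper opens to 85 mm and grips with 20 to 120 N. Pads are 22 mm wide; open, the fingers measure 114 mm over their backs; the gripper's body (76 mm by 85 mm) begins 54 mm behind the grasp point. The pads swing forward as they close: fully open they stand 13 mm farther back than shut.
Start: joints at [-79.784, 17.578, 86.31, -0, 76.112, -4.211], TCP at [0.143, -0.557, 0.25] pointing down, gripper open.
Joint ranges: [-179.03, 179.03], [-60, 130.46], [8.19, 133.38], [-81.62, 261.62], [5.75, 156.47], [-153.77, 153.77]. Speed limits (degrees/s): [147.25, 147.25, 180, 180, 180, 180].

## Interface

Orientations are given as a 3x3 rotation matrix whose columns are the frame's x, y, z axes.
In Python, from workcell import arm, cams gives the robot as it stands.
- The arm moves only by the tool jog_arm, never from a script. Its argument "rows" is a list of rows, each a list of 4 numbers: the shift along the world's x, y, z in cm, then the turn about the world's z in degrees. In form: [[tx, ty, tz, yaw], ...]. A call has 1 to 20 rows; each row is the pose to reach, as a shift and turn from the pose commanded when the call began; what a row does not reach only later rows make up. A row lasts 1/12 s, in which the tool goes at most 41.7 mm and 7.16 degrees, less where a joint would pass 70% of its speed; a pose out of reach is approached as far as the arm can. A call with a gripper value outside its range is refused whole. "fingers" is the opening, from -1 (shut) to 1 (fully open), set as the call begins (left out, the last holds). The fingers move at their own pace and stop on an object; "newtons" is the grip in N (left out, the last holds). Time passes only in rows, so rows that repeat a pose let the fingers close. It gives the time, the measured TCP pose, the force, the opening and the grip force at its end, in the units of the state.
- arm.sense(): the state, without advancing time (a new reading comes with each control period).
- cams.get_image(name): name is "scene" or "top" or "wrist"; returns a dict with "img" (420x560x3 uint8, red, green, blue), "range_z" (420x560 float32, m along the optical axis (not along the pixel's ray), 0 where there is no reading), "fov_y" (degrees; the focal length in pixels is half the picture's height over the tangent of half this angle, whatever the lens; pixels are square), "cx", "cy" (the principal point, pixels), "rvec" (rotation vector, rad) and "tvec" (3), from world to camera coordinates, as OpenCV has them. Camera axes: x right, y down, z forward; pixel columns grow to the right and rows downward; lengths in m; the calibration is good to about 2 mm. The wrist camera is an equidistant fisheye: a pixel r from the principal point sees the ray r / f radians off the axis. A picture is of the moment at which its call begins.
- arm.hand_in(): hands the job in; it is judged then, once.
The state is a dict: "time_s": time; "q": joint angles; "joint_vel": joint speeds; "effort": joint torques, N m; "ee_pos": TCP position; "eef_rot": TCP orientation; "wrist_force": force on the tool from outside, world axes, zero at the start; "torque": the same for the moment, N m; "finger_gap": finger opening in m; "grip_force": force on a finger pad.
Only numpy, scipy, OpenCV 4.12 (cv2) and the standard library are available. Lean on these libraries where they do the work, as an engineer would, in place of code of your own. Each camera call takes 0.05 s, during which the arm holds its last target. There are 200 camera calls.

## Working session

There is one attempt and no reset: what is moved stays moved. The work goes in short steps, Python scripts to look and compute and a tool call to move; the robot and the scene stay as the last step left them, time stands still between calls to the robot, and variables do not carry over. Pictures are saved under pics/ and viewed, at most 11 in all, crops included, and the job is handed in when it is done.

Besides the shell and the picture viewer there is one more tool, called after "Request:" by a JSON object that holds its "op" and its "data", one argument or row to a line. jog_arm: Moves the arm, as the interface text tells. Its arguments: {"type":"object","properties":{"rows":{"type":"array","items":{"type":"array","items":{"type":"number"}}},"fingers":{"type":"number"},"newtons":{"type":"number"}},"required":["rows"]}

```bash
ls; mkdir -p pics; cat > h.py <<'E'
import numpy as np, cv2
from workcell import arm, cams
def get(n):
    d=cams.get_image(n); R=cv2.Rodrigues(np.array(d["rvec"],float))[0]; d["R"]=R; d["t"]=np.array(d["tvec"],float).ravel()
    h=d["img"].shape[0]; d["f"]=h/2/np.tan(np.radians(d["fov_y"])/2); return d
def cloud(d):  # pinhole only: world points HxWx3 from depth
    h,w=d["range_z"].shape; u,v=np.meshgrid(np.arange(w),np.arange(h)); z=d["range_z"]
    P=np.stack([(u-d["cx"])/d["f"]*z,(v-d["cy"])/d["f"]*z,z],-1)
    W=(P-d["t"])@d["R"]; W[z==0]=np.nan; return W
def ray(d,u,v):
    r=np.array([(u-d["cx"])/d["f"],(v-d["cy"])/d["f"],1.]); return -d["R"].T@d["t"], d["R"].T@r
def plane(d,u,v,z):
    o,r=ray(d,u,v); return o+r*(z-o[2])/r[2]
def save(d,n): cv2.imwrite("pics/"+n,d["img"][...,::-1])
E
python3 - <<'E'
from h import *
a=[]
for n in("scene","top"):
    d=get(n); a.append(d["img"]); W=cloud(d); np.savez(n+".npz",W=W,img=d["img"],f=d["f"],R=d["R"],t=d["t"],cx=d["cx"],cy=d["cy"])
    print(n,d["f"],d["cx"],d["cy"],-d["R"].T@d["t"],d["R"][2]); save(d,n+".png")
print(arm.sense())
E
```

```text
pics
scene 395.5996048488008 282.296599538526 204.75842780001503 [ 0.28499458 -0.69941047  0.74778508] [ 0.27677576  0.61929619 -0.7347567 ]
top 405.6103524686018 280.21211096960974 207.54474059563333 [ 0.41333684 -0.12952712  1.11723029] [ 0.13974481  0.00439351 -0.99017781]
{'time_s': 0.1, 'q': array([-7.97855880e+01,  1.76204250e+01,  8.63765184e+01, -6.39274738e-04,
        7.61122380e+01, -4.21329120e+00]), 'joint_vel': array([-0.01213251, -0.03004292, -0.08559974, -0.05786762, -0.03220089,
       -0.13495601]), 'effort': array([ 3.72458380e-04, -4.58528316e+01, -2.52607709e+01, -5.47930836e-05,
        5.63341338e-03,  1.19932113e-05]), 'ee_pos': array([ 0.14311195, -0.55628664,  0.24914788]), 'eef_rot': array([[ 9.68462156e-01,  2.49160452e-01, -3.48579521e-04],
       [ 2.49160663e-01, -9.68460352e-01,  1.87345233e-03],
       [ 1.29204784e-04, -1.90121998e-03, -9.99998184e-01]]), 'wrist_force': array([0.15440282, 0.33605905, 0.218102  ]), 'torque': array([0.02697285, 0.00013548, 0.00107547]), 'grip_force': 0.0, 'finger_gap': 0.08567303885609055}
```

View pics/scene.png

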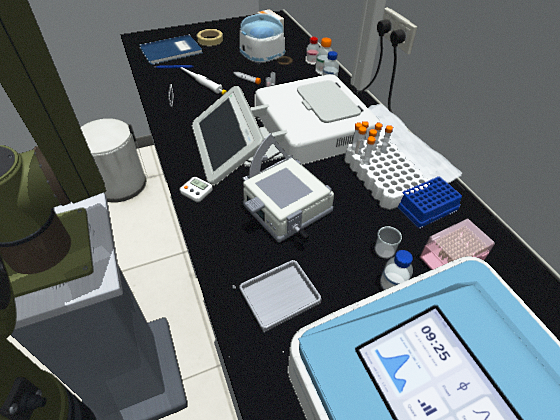

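View pics/top.png

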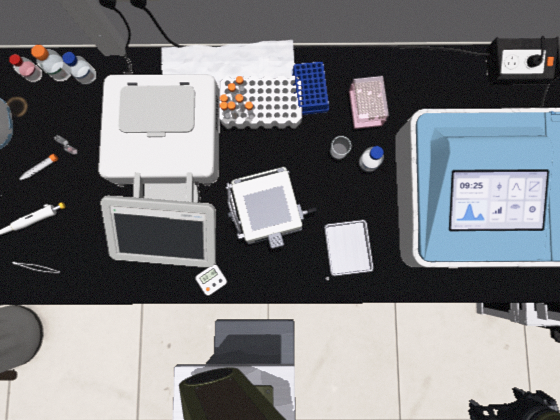

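The scene view shows the luminometer at about (288,200), with its pin at (300,232), tab at (250,205), and the tray at (280,295). In the top view, the tab is at (277,240), pin at (308,210), tray (349,248), timer (210,280) and a monitor at (160,232) to the left.

```bash
python3 - <<'E'
from h import *
d=np.load("top.npz"); W=d["W"]; img=d["img"]
def sub(u0,u1,v0,v1,za,zb):
    m=np.zeros(W.shape[:2],bool); m[v0:v1,u0:u1]=1
    return m&(W[...,2]>za)&(W[...,2]<zb)
def rect(n,m):
    m8=cv2.morphologyEx(m.astype(np.uint8),cv2.MORPH_OPEN,np.ones((3,3)))
    k,l,s,c=cv2.connectedComponentsWithStats(m8); i=1+s[1:,4].argmax(); P=W[l==i]
    r=cv2.minAreaRect((P[:,:2]*1000).astype(np.float32)); print(n,s[i],"z",np.median(P[:,2]).round(4),r); return l==i
bench=W[150:180,300:320,2]; print("bench",np.nanmedian(bench),np.nanstd(bench))
rect("lid",sub(225,310,160,250,.075,.11)); rect("tray",sub(320,385,210,290,.008,.03))
for n,b in dict(tab=(266,290,232,252),pin=(300,320,200,222)).items():
    m=sub(*b,.03,.11); 
    print(n); print((W[b[2]:b[3]:2,b[0]:b[1]:2,2]*1000).round(0))
    print(W[b[3]-4,b[0]+4].round(3),W[b[2],b[1]].round(3))
z=W[150:250,215:250,2]; print((z[::4,::3]*1000).round(0))
big=cv2.resize(img[155:260,215:325],None,fx=5,fy=5,interpolation=cv2.INTER_CUBIC)
s=np.load("scene.npz")["img"][125:250,225:345]; s=cv2.resize(s,None,fx=4.5,fy=4.5,interpolation=cv2.INTER_CUBIC)[:525]
cv2.imwrite("pics/a.png",big[...,::-1]); cv2.imwrite("pics/b.png",s[...,::-1])
E
```

```text
bench -0.00011474703260519512 0.002201390157084761
lid [ 227  168   76   80 3734] z 0.0902 ((553.7696533203125, -90.7698745727539), (195.99002075195312, 169.4507598876953), 15.31591510772705)
tray [365 227   3   6  18] z 0.0188 ((507.183837890625, -357.5346374511719), (4.316241264343262, 14.086698532104492), 88.22081756591797)
tab
[[93. 89. 90. 91. 90. 91. 90. 88. 69. 68. 55. 46.]
 [91. 89. 89. 87. 90. 87. 86. 88. 26. 21. 16.  1.]
 [69. 85. 88. 86. 90. 88. 90. 89.  3.  1.  0.  1.]
 [55. 21. 87. 88. 88. 90. 92. 91. 85.  0. -0.  0.]
 [ 0. -2. 87. 88. 89. 87. 87. 93. 86. -0.  0.  1.]
 [-5.  0. 87. 88. 87. 88. 90. 87. 87.  1.  4.  1.]
 [ 0. -2. 83. 86. 86. 85. 88. 86. 86. -1. -2. -1.]
 [ 1. -5.  4. 89. 88. 88. 84. -3. -1. -1. -2. -2.]
 [-3.  1. -3.  1.  0. -0. -1. -4. -5.  1.  1.  0.]
 [-2. -1. -1.  0.  0. -2.  2. -0. -3.  1. -4.  1.]]
[ 0.459 -0.096 -0.003] [ 0.499 -0.15   0.049]
pin
[[-2. -0.  2.  1.  0. -1. -2. -2.  0. -1.]
 [-2. -2.  0.  3. -2.  1.  3.  1. -3. -2.]
 [-1.  2.  0.  2.  2.  4. -1. -1.  5. -1.]
 [85. -1.  3.  0.  2. -1. -3.  1.  1.  0.]
 [88.  2.  3. -0. 52. 55. 56. 58. 
[... 1189 characters left out ...]
  95.]
 [ -4.  -1.   0.  -1.   1. 180.  81.  -4.  93.  94.  91.  92.]
 [114.   2.  -5.   1.   0.  -0. 148.  -3.  90.  90.  90.  88.]
 [104.   1.  -0.  -2.   1. 127. 163. 130.  91.  91.  90.  91.]
 [102.   0.   2.  -2.   1.   3. 130. 115.  -1.  87.  94.  88.]
 [ 95.  -2.  -1.   4.   1.   4.   1. 147.  66.  92.  92.  92.]
 [ 90.   1.   1.  -3.   3.  -1.   0.  -1.  89.  88.  91.  89.]
 [ 81.   3.  -0.   1.   0.   1.   2.   1. 104.   1.  89.  93.]
 [ 76.  -1.   2.  -2.  -0.  -1.  -1.   1.  81.  83.  92.  89.]
 [ 73.  -0.  -1.   3.   4.   2.   1.   1.  80.  -1.  86.  93.]
 [ 65.  -1.   0.   2.  -1.   1.   1.   0.   2.   4.  -3.  23.]
 [ 59.  -0.  -1.   2.  -1.   1.   1.   6.  -1.  -1.  -0.   3.]]
```

View pics/a.png

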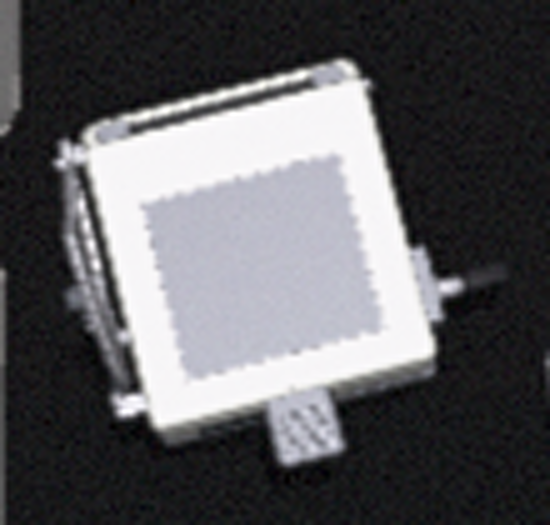

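View pics/b.png

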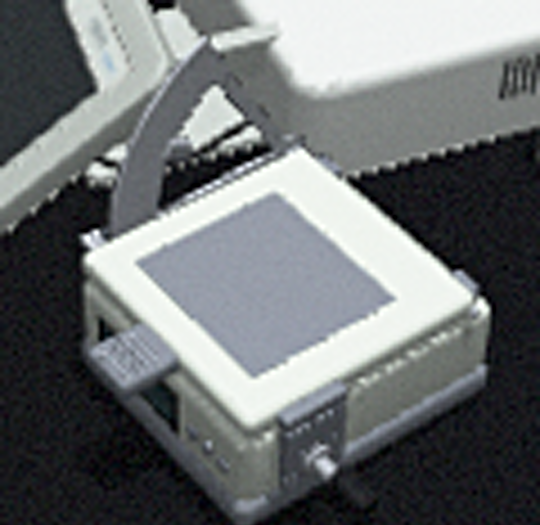

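Crops: in the top crop, the tab is at (307,428) and the grip runs to about (470–508, 275); yaw is about +15°. In the scene crop, the quadrant stands on the left at (150,150), with the rider hidden on its inner rim.

```bash
python3 - <<'E'
from h import *
d=dict(np.load("top.npz")); W=d["W"]; img=d["img"].astype(int)
def pts(m,z):
    v,u=np.nonzero(m); return np.array([plane(d,a,b,z)[:2] for a,b in zip(u,v)])
def box(u0,u1,v0,v1):
    m=np.zeros(W.shape[:2],bool); m[v0:v1,u0:u1]=1; return m
def rect(n,P):
    r=cv2.minAreaRect((P*1000).astype(np.float32)); print(n,len(P),np.round(r[0],1),np.round(r[1],1),round(r[2],1),"mean",(P.mean(0)*1000).round(1)); return r
Z=W[...,2]
br=img.sum(2)/3
# lid top: bright/grey at height
m=box(222,315,160,250)&(Z>.08)&(Z<.1)&(br>110)
m=cv2.morphologyEx(m.astype(np.uint8),cv2.MORPH_OPEN,np.ones((9,9)))>0
rect("lid",pts(m,.0895))
tab=box(267,287,234,252)&(Z>.078)&(Z<.1); rect("tab",pts(tab,.088)); 
g=box(306,322,204,218)&(Z>.045)&(Z<.065); rect("grip+stem",pts(g,.058))
k=g&(br<75); rect("grip",pts(k,.059)); print(np.where(box(303,320,206,216),br,0)[206:216,303:320].astype(int))
t=box(318,385,212,285)&(br>90); t=cv2.morphologyEx(t.astype(np.uint8),cv2.MORPH_OPEN,np.ones((3,3)))>0
rect("tray",pts(t,.015))
E
```

```text
lid 3341 [552.8 -95.9] [180.8 156.7] 16.4 mean [562.5 -93. ]
tab 179 [ 477.  -111.9] [36.9 35.1] 13.7 mean [ 475.8 -112.2]
grip+stem 62 [ 555.7 -206.6] [14.8 30.8] 13.8 mean [ 555.8 -206.8]
grip 56 [ 556.1 -208.7] [14.8 26.2] 13.8 mean [ 556.1 -208.1]
[[ 28  24  27  26  20  32  20  18  25  23  26  21  20  26  27  21  24]
 [ 20  20  28  18  24  25  24  33  18  30  28  32  30  28  24  21  24]
 [ 27  22  22  22  20  26  30  33  33  37  47  46  44  30  23  14  23]
 [ 11  10  31  28  24  34  49  47  48  47  49  49  46  34  24  25  20]
 [ 53  68  83  91  51  44  56  58  59  57  55  50  48  36  23  28  21]
 [179 186 193 182 114  54  62  63  54  46  34  28  29  21  25  25  29]
 [231 231 209 178 117  46  42  36  33  27  13  11  20  23  21  30  29]
 [177 175 156 109  59  22  24  18   4  24  13  18  26  24  22  27  23]
 [111  69  58  33  21   7  17  10  12  15   4  19  28  24  17  30  24]
 [ 69  21  12  11   9  11  20  14  19  13  19  21  20  28  25  22  30]]
tray 2214 [ 455.3 -302.3] [147.9 129.8] 6.5 mean [ 458.3 -307.4]
```

Request:
{"op": "jog_arm", "data": {
  "rows": [
    [3, 3.5, 0, 5],
    [6, 7, 0, 10],
    [9, 10, 0, 15],
    [12, 13, 0, 20],
    [15, 16, 0, 25],
    [18, 18.5, 0, 31],
    [21, 21, 0, 37],
    [24, 23, 0, 43],
    [27, 25, -0.5, 49],
    [30, 27, -1, 55],
    [33, 29, -2, 61],
    [35.5, 31, -3, 67],
    [38, 33, -4, 73],
    [40, 34.2, -4.5, 79],
    [41, 34.8, -5, 85],
    [41.2, 34.9, -5, 89.3],
    [41.2, 34.9, -5, 89.3],
    [41.2, 34.9, -5, 89.3]
  ],
  "fingers": 1,
  "newtons": 60
}}

```text
time_s: 1.6
ee_pos: [0.555, -0.2076, 0.1994]
eef_rot: [[-0.236, 0.972, -0.001], [0.972, 0.236, 0.0], [0.001, -0.001, -1.0]]
wrist_force: [0.0, -0.4, 0.5]
finger_gap: 0.0855
grip_force: 0.0
```

```bash
cat >> h.py <<'E'
def fplane(d,u,v,z):  # fisheye
    f=d["img"].shape[0]/2/np.tan(np.radians(d["fov_y"])/2)
    x,y=u-d["cx"],v-d["cy"]; r=np.hypot(x,y); a=r/f
    c=np.array([np.sin(a)*x/r,np.sin(a)*y/r,np.cos(a)]); o=-d["R"].T@d["t"]; w=d["R"].T@c
    return o+w*(z-o[2])/w[2]
E
python3 - <<'E'
from h import *
d=get("wrist"); save(d,"w1.png"); s=arm.sense(); print(s["ee_pos"],s["eef_rot"],s["wrist_force"],d["f"],d["cx"],d["cy"],d["fov_y"])
np.savez("w1.npz",**{k:np.array(v) for k,v in d.items()})
E
```

```text
[ 0.55479106 -0.20787027  0.19970565] [[-2.35247753e-01  9.71935005e-01 -9.17389814e-04]
 [ 9.71935359e-01  2.35248008e-01  1.79242677e-04]
 [ 3.90026359e-04 -8.49477161e-04 -9.99999563e-01]] [ 0.72416958 -0.30103763  0.61892608] 325.19226210127806 274.71978410682783 209.9589899952706 65.70646984690485
```

View pics/w1.png

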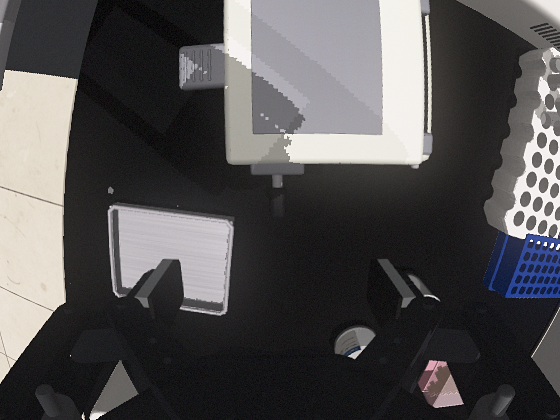

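The wrist view shows the tab at (202,67), the lug at (277,169), the black grip at about (278,203), and the tray corners at (108,205), (235,217), (228,316), (118,298). The beaker and bottle are at the lower right.

```bash
python3 - <<'E'
from h import *
d=dict(np.load("w1.npz")); d["fov_y"]=float(d["fov_y"])
# depth-based grip mask
I=d["img"].astype(int).sum(2)/3
for n,u,v,z in [("grip back",278,190,.059),("grip c",278,203,.059),("grip end",278,217,.059),("stem",277,181,.052),("tabL",180,46,.088),("tabL2",180,90,.088),("t1",108,205,.018),("t2",235,217,.018),("t3",228,316,.018),("t4",118,299,.018),("dot",111,190,0)]:
    print(n,(fplane(d,u,v,z)*1000).round(1), I[v,u])
R=d["range_z"]; print(np.where((R[184:226:3,262:296:2]>0),R[184:226:3,262:296:2]*1000,0).astype(int))
t=dict(np.load("top.npz"));W=t["W"]
for n,u,v in [("bottle",372,156),("beaker",341,148),("instr",400,262),("timer",210,280),("monitorR",213,230)]: print(n,W[v-3:v+4,u-3:u+4].reshape(-1,3)[[10,24,40]].round(3).tolist())
E
```

```text
grip back [ 555.  -195.3   59. ] 35.333333333333336
grip c [ 557.7 -206.1   59. ] 47.666666666666664
grip end [ 560.6 -218.    59. ] 27.666666666666668
stem [ 552.8 -189.3   52. ] 109.0
tabL [457.8 -99.8  88. ] 12.0
tabL2 [ 466.  -132.6   88. ] 23.333333333333332
t1 [ 385.2 -260.    18. ] 35.333333333333336
t2 [ 522.7 -239.9   18. ] 34.666666666666664
t3 [ 537.  -356.4   18. ] 35.0
t4 [ 403.6 -374.3   18. ] 28.333333333333332
dot [ 378.2 -248.8    0. ] 117.33333333333333
[[329 329 327 327 328 280 277 276 277 278 280 328 327 328 328 326 327]
 [328 328 330 328 283 277 277 276 278 277 281 288 329 330 328 330 329]
 [330 329 331 329 276   0 273 272 273 273 274 276 330 330 330 328 329]
 [331 330 331 331 275 274 274 272 274 272 273 275 277 331 330 331 331]
 [332 331 332 332 275 274 274 274 273 273 274 274 331 332 332 332 331]
 [332 332 332 332 277 275 274 273 274 275 276 276 279 332 332 332 333]
 [333 331 332 333 277 276 274 275 275 274 275 277 333 334 334 333 332]
 [334 333 334 334 279 276 276 275 276 276 278 277 280 335 333 334 334]
 [334 335 335 334 280 277 277 278 277 277 276 278 335 334 336 334 334]
 [334 335 334 336 281 279 278 278 277 279 277 280 283 334 335 335 336]
 [337 338 338 336 283 279 279 278 278 277 278 280 336 337 336 336 337]
 [337 336 336 337 337 339 280 281 282 283 338 338 337 337 338 336 338]
 [338 339 339 338 338 339 337 338 339 337 338 338 339 337 338 339 339]
 [340 340 339 340 339 338 339 338 339 339 339 339 339 338 338 339 338]]
bottle [[0.693, -0.361, 0.106], [0.688, -0.361, 0.105], [0.685, -0.368, 0.096]]
beaker [[0.745, -0.298, 0.004], [0.74, -0.297, 0.003], [0.734, -0.303, 0.003]]
instr [[0.425, -0.451, -0.002], [0.419, -0.45, 0.002], [0.414, -0.455, 0.001]]
timer [[0.379, 0.064, 0.016], [0.374, 0.064, 0.016], [nan, nan, nan]]
monitorR [[0.506, 0.045, 0.099], [0.501, 0.045, 0.095], [0.497, 0.042, 0.082]]
```

Request:
{"op": "jog_arm", "data": {
  "rows": [
    [0.15, 0, -3, 0],
    [0.15, 0, -6, 0],
    [0.15, 0, -9, 0],
    [0.15, 0, -11.5, 0],
    [0.15, 0, -13.5, 0],
    [0.15, 0, -14.7, 0],
    [0.15, 0, -15, 0],
    [0.15, 0, -15, 0]
  ]
}}

```text
time_s: 2.32
ee_pos: [0.5557, -0.2081, 0.0493]
eef_rot: [[-0.235, 0.972, -0.002], [0.972, 0.235, 0.001], [0.001, -0.002, -1.0]]
wrist_force: [0.4, -0.3, 0.3]
finger_gap: 0.0856
grip_force: 0.0
```

Request:
{"op": "jog_arm", "data": {
  "rows": [
    [0, 0, 0, 0],
    [0, 0, 0, 0],
    [0, 0, 0, 0],
    [0, 0, 0, 0],
    [0, 0, 0, 0],
    [0, 0, 0, 0],
    [0, 0, 0, 0],
    [0, 0, 0, 0],
    [0, 0, 0, 0],
    [0, 0, 0, 0]
  ],
  "fingers": -1,
  "newtons": 70
}}

```text
time_s: 3.15
ee_pos: [0.5572, -0.2079, 0.0505]
eef_rot: [[-0.237, 0.971, 0.001], [0.971, 0.237, -0.0], [-0.0, 0.001, -1.0]]
wrist_force: [-0.4, 0.3, 5.0]
finger_gap: 0.0127
grip_force: 68.7
```

Request:
{"op": "jog_arm", "data": {
  "rows": [
    [0.07, -0.29, 0, 0],
    [0.14, -0.58, 0, 0],
    [0.21, -0.87, 0, 0],
    [0.28, -1.17, 0, 0],
    [0.38, -1.55, 0, 0],
    [0.47, -1.94, 0, 0],
    [0.59, -2.43, 0, 0],
    [0.71, -2.92, 0, 0],
    [0.85, -3.5, 0, 0],
    [1.0, -4.1, 0, 0],
    [1.19, -4.86, 0, 0],
    [1.42, -5.83, 0, 0],
    [1.66, -6.8, 0, 0],
    [1.66, -6.8, 0, 0],
    [1.66, -6.8, 0, 0]
  ]
}}

```text
time_s: 4.4
ee_pos: [0.5736, -0.2768, 0.05]
eef_rot: [[-0.236, 0.972, 0.0], [0.972, 0.236, -0.0], [-0.0, 0.0, -1.0]]
wrist_force: [0.2, -0.1, -1.4]
finger_gap: 0.0129
grip_force: 68.2
```

Request:
{"op": "jog_arm", "data": {
  "rows": [
    [0, 0, 1.5, 0],
    [0, 0, 3, 0],
    [-1.5, -0.8, 4, -1],
    [-3.5, -1.8, 4, -2],
    [-5.5, -2.8, 4, -3],
    [-7.5, -3.8, 4, -4],
    [-9.5, -4.8, 3.5, -5],
    [-10.9, -5.5, 2.5, -6],
    [-10.9, -5.5, 1.2, -6],
    [-10.9, -5.5, 0, -6],
    [-10.9, -5.5, -1, -6],
    [-10.9, -5.5, -1, -6],
    [-10.9, -5.5, -1, -6]
  ]
}}

```text
time_s: 5.48
ee_pos: [0.4636, -0.3304, 0.0396]
eef_rot: [[-0.134, 0.991, -0.001], [0.991, 0.134, 0.001], [0.001, -0.001, -1.0]]
wrist_force: [-0.2, 0.7, -0.1]
finger_gap: 0.0126
grip_force: 68.2
```

```bash
python3 - <<'E'
from h import *
d=get("wrist"); t=get("top"); s=get("scene"); print(arm.sense()["ee_pos"])
a=cv2.resize(d["img"],None,fx=1,fy=1); b=cv2.resize(s["img"][200:350,200:350],(420,420),interpolation=cv2.INTER_CUBIC)
cv2.imwrite("pics/c.png",cv2.resize(np.hstack([a,b]),(800,343))[...,::-1])
W=cloud(t); m=(W[...,2]>.012)&(W[...,2]<.026); m[:, :315]=0; m[:,390:]=0; m[:205]=0; m[290:]=0
P=W[m][:,:2]; print(len(P),cv2.minAreaRect((P*1000).astype(np.float32)))
E
```

```text
[ 0.46490218 -0.33106007  0.04064027]
188 ((459.6610412597656, -308.64068603515625), (139.37332153320312, 114.74082946777344), 6.709827423095703)
```

View pics/c.png

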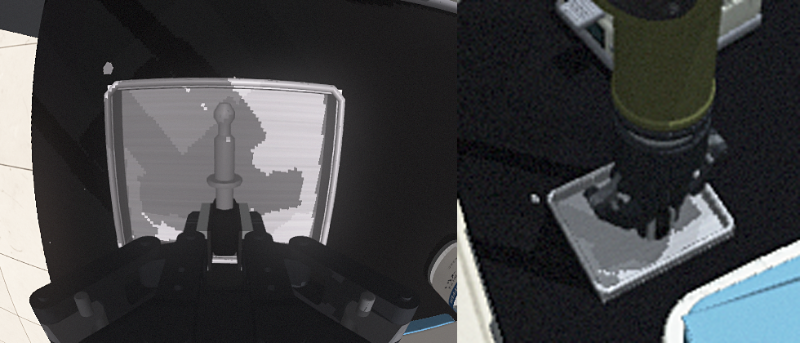

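The pin is held level and centred over the tray, with its tip at (225,105) inside the wall at (225,85). I'll lower it and open the fingers partway.

Request:
{"op": "jog_arm", "data": {
  "rows": [
    [0, 0, -0.5, 0],
    [0, 0, -1, 0],
    [0, 0, -1.4, 0],
    [0, 0, -1.6, 0],
    [0, 0, -1.6, 0],
    [0, 0, -1.6, 0]
  ]
}}

```text
time_s: 6.13
ee_pos: [0.4643, -0.3307, 0.0245]
eef_rot: [[-0.135, 0.991, -0.0], [0.991, 0.135, 0.0], [0.0, -0.0, -1.0]]
wrist_force: [-0.4, 2.4, 6.5]
finger_gap: 0.0126
grip_force: 69.4
```

Request:
{"op": "jog_arm", "data": {
  "rows": [
    [0, 0, 0, 0],
    [0, 0, 0, 0],
    [0, 0, 0, 0],
    [0, 0, 0, 0],
    [0, 0, 0, 0],
    [0, 0, 0, 0],
    [0, 0, 0, 0]
  ],
  "fingers": -0.3
}}

```text
time_s: 6.72
ee_pos: [0.4643, -0.3309, 0.0239]
eef_rot: [[-0.134, 0.991, -0.0], [0.991, 0.134, 0.0], [0.0, -0.0, -1.0]]
wrist_force: [0.3, -0.4, 0.5]
finger_gap: 0.0298
grip_force: 0.0
```

Request:
{"op": "jog_arm", "data": {
  "rows": [
    [0, 0, 1, 0],
    [0, 0, 2, 0],
    [0, 0, 4, 0],
    [0, 0, 7, 0],
    [0, 0, 10, 0],
    [0, 0, 13, 0],
    [0, 0, 16, 0],
    [0, 0, 16, 0]
  ]
}}

```text
time_s: 7.38
ee_pos: [0.4676, -0.3335, 0.1919]
eef_rot: [[-0.134, 0.991, 0.011], [0.991, 0.135, -0.009], [-0.01, 0.009, -1.0]]
wrist_force: [0.5, -1.0, 0.5]
finger_gap: 0.0298
grip_force: 0.0
```

```bash
python3 - <<'E'
from h import *
d=get("wrist"); s=get("scene"); print(arm.sense()["ee_pos"])
b=cv2.resize(s["img"][120:270,190:340],(420,420),interpolation=cv2.INTER_CUBIC)
cv2.imwrite("pics/d.png",cv2.resize(np.hstack([d["img"],b]),(800,343))[...,::-1])
E
```

```text
[ 0.46529976 -0.33162572  0.18696421]
```

View pics/d.png

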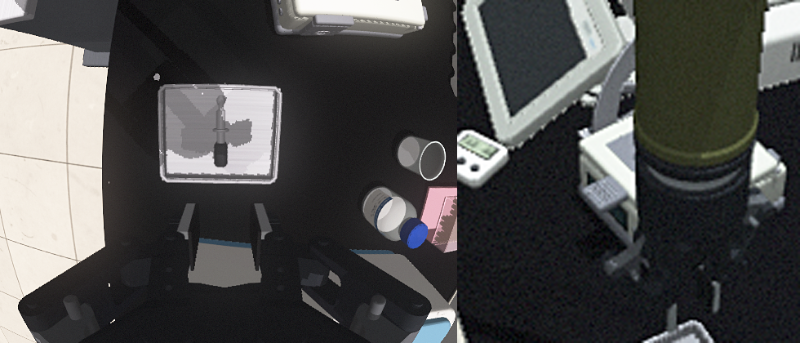

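The pin lies in the tray, at about (221,130) in the left panel, well inside its walls. Next I'll work out where to put the wrist camera to read the rider angle from the left.

```bash
python3 - <<'E'
from h import *
d=dict(np.load("w1.npz")); R=d["R"]; o=-R.T@d["t"]; s=arm.sense()
T=np.array([.5548,-.2079,.1997]); E=np.array([[-.2352,.9719,0],[.9719,.2352,0],[0,0,-1]])
print("cam in tool",E.T@(o-T),"axes in tool",(E.T@R.T).round(3))
t=dict(np.load("top.npz")); W=t["W"]; 
M=W[195:270,100:218].reshape(-1,3); M=M[M[:,2]>.02]; print("monitor",np.nanmax(M,0),np.nanmin(M,0)); 
B=W[70:195,100:222].reshape(-1,3);B=B[B[:,2]>.02]; print("box",np.nanmax(B,0),np.nanmin(B,0))
print(s["q"])
E
```

```text
cam in tool [ 0.06852568  0.00058779 -0.12359182] axes in tool [[-0.001 -0.963 -0.268]
 [ 1.    -0.001 -0.   ]
 [ 0.    -0.268  0.963]]
monitor [0.59746923 0.33085391 0.137739  ] [0.41105097 0.03769343 0.02026906]
box [0.96923307 0.35231048 0.13126302] [0.59508304 0.02430634 0.02005153]
[-3.97136934e+01  2.02660883e+01  9.20513609e+01  3.54523626e-04
  6.73637429e+01 -4.74440512e+01]
```

Request:
{"op": "jog_arm", "data": {
  "rows": [
    [0, 0, 1, -3],
    [0, 2, 2.3, -9],
    [-0.5, 5, 2.3, -15],
    [-0.5, 8, 2.3, -21],
    [-0.5, 11, 2.3, -27],
    [-1, 14, 2.3, -33],
    [-1, 17, 2.3, -39],
    [-1, 20, 2.3, -45],
    [-1.5, 23, 2.3, -51],
    [-1.5, 26, 2.3, -57],
    [-2, 29, 2.3, -63],
    [-2, 32, 2.3, -69],
    [-2.5, 35, 2.3, -75],
    [-2.8, 38, 2.3, -81],
    [-2.8, 41, 2.3, -84],
    [-2.8, 43.4, 2.3, -84],
    [-2.8, 43.4, 2.3, -84],
    [-2.8, 43.4, 2.3, -84],
    [-2.8, 43.4, 2.3, -84]
  ]
}}

```text
time_s: 9.07
ee_pos: [0.4355, 0.1027, 0.2063]
eef_rot: [[0.971, 0.238, -0.002], [0.238, -0.971, -0.001], [-0.002, 0.0, -1.0]]
wrist_force: [0.2, 0.2, 0.5]
finger_gap: 0.0301
grip_force: 0.0
```

```bash
python3 - <<'E'
from h import *
d=get("wrist"); s=arm.sense(); print(s["ee_pos"],s["eef_rot"][:,0],s["q"])
np.savez("w2.npz",**{k:np.array(v) for k,v in d.items()})
# project expected lum points
L=np.array([.5742,-.0886,0]); c,si=np.cos(np.radians(13.7)),np.sin(np.radians(13.7))
def proj(p):
    w=L+np.array([c*p[0]-si*p[1],si*p[0]+c*p[1],p[2]]); q=d["R"]@w+d["t"]; r=np.hypot(q[0],q[1]); a=np.arctan2(r,q[2]); return (d["cx"]+d["f"]*a*q[0]/r,d["cy"]+d["f"]*a*q[1]/r)
for th in (0,22,32,43): print(th,np.round(proj((.065-.112*np.cos(np.radians(th)),.0885,.08+.112*np.sin(np.radians(th)))),1))
save(d,"w2.png")
u,v=proj((.065-.112*np.cos(.56),.0885,.14)); u,v=int(u),int(v); print(u,v)
x0,y0=max(0,min(u-80,400)),max(0,min(v-65,290)); print("crop",x0,y0)
cv2.imwrite("pics/e.png",cv2.resize(d["img"][y0:y0+130,x0:x0+160],None,fx=4.5,fy=4.5,interpolation=cv2.INTER_CUBIC)[...,::-1])
E
```

```text
[0.43572351 0.10237885 0.20641278] [ 0.97147132  0.23715058 -0.00175255] [ 7.83657307e+00  9.87340715e+00  1.04298402e+02 -3.33393558e-02
  6.59260042e+01  8.41317334e+01]
0 [431.2 159.2]
22 [457.5 155.6]
32 [471.4 145.6]
43 [487.1 127.5]
471 145
crop 391 80
```

View pics/e.png

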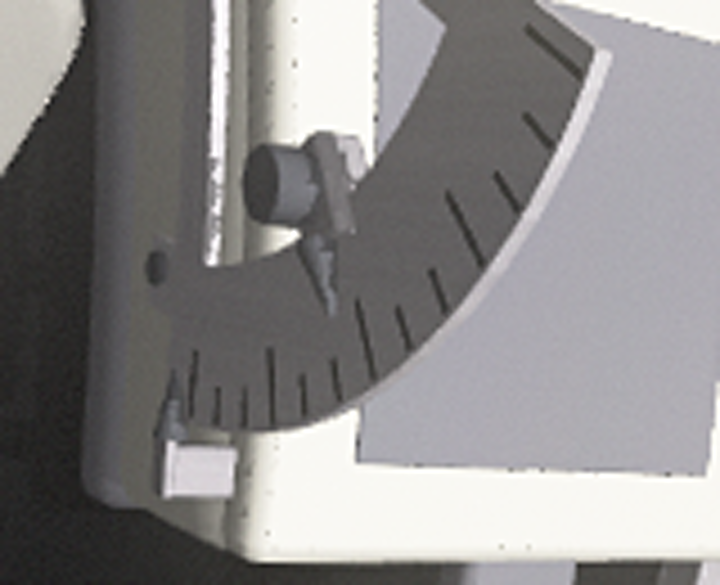

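The quadrant is clear in this crop: the pointer tip is at (173,372), the rider needle tip at (335,310), and the long ticks 0/15/30/45 start at (194,352), (270,350), (358,302) and (449,193).

```bash
python3 - <<'E'
from h import *
d=dict(np.load("w2.npz")); f=float(d["f"])
L=np.array([.5742,-.0886,0]); y=np.radians(13.7); c,s=np.cos(y),np.sin(y); Rl=np.array([[c,-s,0],[s,c,0],[0,0,1]])
o=Rl.T@(-d["R"].T@d["t"]-L); print("cam lum",o)
def ang(u,v,yy):
    u=391+(u+.5)/4.5-.5; v=80+(v+.5)/4.5-.5
    x,yv=u-d["cx"],v-d["cy"]; r=np.hypot(x,yv); a=r/f
    w=Rl.T@d["R"].T@np.array([np.sin(a)*x/r,np.sin(a)*yv/r,np.cos(a)])
    p=o+w*(yy-o[1])/w[1]; return np.degrees(np.arctan2(p[2]-.08,.065-p[0])).round(2),(np.hypot(p[2]-.08,.065-p[0])*1000).round(1)
for n,u,v,yy in [("ptr",173,370,.0885),("rider",335,312,.0885),("0a",195,351,.085),("0b",190,417,.085),("15a",270,350,.085),("15b",272,424,.085),("30a",358,301,.085),("30b",375,377,.085),("45a",449,193,.085),("45b",484,263,.085),("60a",527,27,.085),("60b",580,77,.085)]: print(n,ang(u,v,yy))
E
```

```text
cam lum [-0.02087017  0.21913723  0.32996348]
ptr (np.float64(-1.88), np.float64(114.8))
rider (np.float64(27.76), np.float64(110.8))
0a (np.float64(-0.95), np.float64(110.7))
0b (np.float64(-0.79), np.float64(123.3))
15a (np.float64(13.84), np.float64(110.2))
15b (np.float64(13.79), np.float64(122.8))
30a (np.float64(28.81), np.float64(109.5))
30b (np.float64(29.05), np.float64(122.2))
45a (np.float64(43.72), np.float64(108.6))
45b (np.float64(43.9), np.float64(121.5))
60a (np.float64(58.71), np.float64(107.6))
60b (np.float64(58.66), np.float64(120.5))
```

The rider reads 28.9° after the tick correction. Next I'll go to the tab and grasp it.

Request:
{"op": "jog_arm", "data": {
  "rows": [
    [0.5, -3, 0, 0],
    [1, -6, 0, 0],
    [1.5, -9, 0, 0],
    [2, -12, 0, 0],
    [2.5, -15, 0, 0],
    [3, -18, 0, 0],
    [3.5, -20, 0, 0],
    [3.9, -21.5, 0, 0],
    [3.9, -21.5, -2, 0],
    [3.9, -21.5, -4, 0],
    [3.9, -21.5, -6, 0],
    [3.9, -21.5, -7, 0],
    [3.9, -21.5, -7, 0],
    [3.9, -21.5, -7, 0]
  ],
  "fingers": 0.5
}}

```text
time_s: 10.28
ee_pos: [0.4744, -0.1128, 0.1364]
eef_rot: [[0.972, 0.236, -0.002], [0.236, -0.972, 0.001], [-0.002, -0.001, -1.0]]
wrist_force: [0.5, -0.2, -0.3]
finger_gap: 0.064
grip_force: 0.0
```

```bash
python3 - <<'E'
from h import *
d=get("wrist"); s=arm.sense(); print(s["ee_pos"],s["eef_rot"][:,0],s["finger_gap"])
np.savez("w3.npz",**{k:np.array(v) for k,v in d.items()})
R=d["range_z"]; h,w=R.shape; u,v=np.meshgrid(np.arange(w),np.arange(h)); x,y=u-d["cx"],v-d["cy"]; r=np.hypot(x,y)+1e-9; a=r/d["f"]
c=np.stack([np.sin(a)*x/r,np.sin(a)*y/r,np.cos(a)],-1); P=c/c[...,2:]*R[...,None]; W=(P-d["t"])@d["R"]
L=np.array([.5742,-.0886,0]); yw=np.radians(13.7); cc,ss=np.cos(yw),np.sin(yw); Q=(W-L)@np.array([[cc,-ss,0],[ss,cc,0],[0,0,1]])
m=(R>0)&(Q[...,2]>.078)&(Q[...,2]<.096)&(Q[...,0]<-.088)&(Q[...,0]>-.14)&(abs(Q[...,1])<.03)
T=Q[m]; print(len(T),T.min(0),T.max(0),np.percentile(T,[2,50,98],axis=0))
save(d,"w3.png")
E
```

```text
[ 0.47522296 -0.11280881  0.13719965] [ 9.71780254e-01  2.35887907e-01 -1.80413365e-04] 0.06393332994234492
2678 [-0.1172892  -0.01617176  0.08317279] [-0.08800503  0.018018    0.09051766] [[-0.11602568 -0.01532149  0.08553313]
 [-0.10154722  0.00093345  0.0876459 ]
 [-0.08850508  0.01680317  0.08936834]]
```

View pics/w3.png

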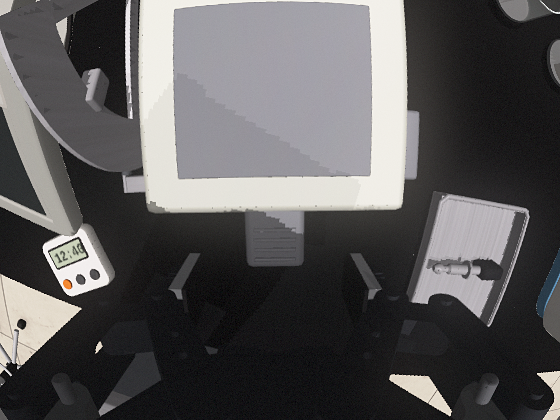

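The tab at (275,237) sits between the fingers at (185,275) and (365,275). Depth puts its front edge at -117 mm, as expected. Descending and pinching.

Request:
{"op": "jog_arm", "data": {
  "rows": [
    [0, 0.08, -1.5, 0],
    [0, 0.08, -3, 0],
    [0, 0.08, -4.2, 0],
    [0, 0.08, -4.9, 0],
    [0, 0.08, -4.9, 0],
    [0, 0.08, -4.9, 0]
  ]
}}

```text
time_s: 10.83
ee_pos: [0.4757, -0.1113, 0.0885]
eef_rot: [[0.971, 0.237, 0.001], [0.237, -0.971, -0.0], [0.001, 0.0, -1.0]]
wrist_force: [-0.3, -1.0, -0.1]
finger_gap: 0.064
grip_force: 0.0
```

Request:
{"op": "jog_arm", "data": {
  "rows": [
    [0, 0, 0, 0],
    [0, 0, 0, 0],
    [0, 0, 0, 0],
    [0, 0, 0, 0],
    [0, 0, 0, 0],
    [0, 0, 0, 0],
    [0, 0, 0, 0],
    [0, 0, 0, 0]
  ],
  "fingers": -1,
  "newtons": 60
}}

```text
time_s: 11.5
ee_pos: [0.4762, -0.1121, 0.0891]
eef_rot: [[0.971, 0.238, 0.002], [0.238, -0.971, -0.002], [0.002, 0.003, -1.0]]
wrist_force: [-1.4, -4.1, 6.5]
finger_gap: 0.0326
grip_force: 60.4
```

Request:
{"op": "jog_arm", "data": {
  "rows": [
    [0.02, 0.0, 0.57, 0],
    [0.05, 0.01, 1.14, 0],
    [0.11, 0.03, 1.71, 0],
    [0.18, 0.05, 2.28, 0],
    [0.28, 0.07, 2.84, 0],
    [0.39, 0.09, 3.4, 0],
    [0.52, 0.13, 3.96, 0],
    [0.67, 0.16, 4.51, 0],
    [0.84, 0.2, 5.06, 0],
    [1.03, 0.25, 5.6, 0],
    [1.23, 0.3, 6.13, 0],
    [1.46, 0.36, 6.65, 0],
    [1.46, 0.36, 6.65, 0],
    [1.46, 0.36, 6.65, 0],
    [1.46, 0.36, 6.65, 0]
  ]
}}

```text
time_s: 12.75
ee_pos: [0.492, -0.108, 0.1538]
eef_rot: [[0.971, 0.238, 0.003], [0.238, -0.971, -0.001], [0.003, 0.002, -1.0]]
wrist_force: [6.3, -3.4, -12.3]
finger_gap: 0.0325
grip_force: 60.8
```

```bash
cat > m.py <<'E'
from h import *
import sys
d=get("wrist"); t=get("top"); s=arm.sense(); print(s["ee_pos"],s["wrist_force"],s["grip_force"],s["finger_gap"])
R=d["range_z"]; h,w=R.shape; u,v=np.meshgrid(np.arange(w),np.arange(h)); x,y=u-d["cx"],v-d["cy"]; r=np.hypot(x,y)+1e-9; a=r/d["f"]
c=np.stack([np.sin(a)*x/r,np.sin(a)*y/r,np.cos(a)],-1); P=c/c[...,2:]*R[...,None]; W=(P-d["t"])@d["R"]
L=np.array([.5742,-.0886,0]); yw=np.radians(13.7); cc,ss=np.cos(yw),np.sin(yw); Q=(W-L)@np.array([[cc,-ss,0],[ss,cc,0],[0,0,1]])
m=(R>0)&(abs(Q[...,1])<.06)&(Q[...,0]<.05)&(Q[...,0]>-.075)&(Q[...,2]>.085)&(Q[...,2]<.2)
T=Q[m]; k=np.polyfit(T[:,0],T[:,2],1); e=np.abs(T[:,2]-np.polyval(k,T[:,0]))<.004; k=np.polyfit(T[e,0],T[e,2],1)
print("lid deg",np.degrees(np.arctan(-k[0])),e.mean(),len(T))
cv2.imwrite("pics/"+sys.argv[1],np.hstack([cv2.resize(d["img"][0:300,0:250],(440,528)),cv2.resize(t["img"][170:260,215:275],(352,528),interpolation=cv2.INTER_CUBIC)])[...,::-1])
E
python3 m.py f.png
```

```text
[ 0.49199409 -0.10807524  0.15378298] [  6.99369456  -2.32745178 -12.47822247] 60.81957936286926 0.03209608517727976
lid deg 23.33667502323067 0.5231595967281719 63084
```

Request:
{"op": "jog_arm", "data": {
  "rows": [
    [0.12, 0.03, 0.3, 0],
    [0.24, 0.06, 0.6, 0],
    [0.36, 0.09, 0.9, 0],
    [0.48, 0.12, 1.15, 0],
    [0.58, 0.15, 1.35, 0],
    [0.58, 0.15, 1.35, 0],
    [0.58, 0.15, 1.35, 0],
    [0.58, 0.15, 1.35, 0]
  ]
}}

```text
time_s: 13.52
ee_pos: [0.4982, -0.1064, 0.1669]
eef_rot: [[0.971, 0.238, 0.004], [0.238, -0.971, -0.001], [0.004, 0.002, -1.0]]
wrist_force: [9.1, -3.5, -15.0]
finger_gap: 0.0325
grip_force: 60.9
```

```bash
python3 m.py g.png
```

```text
[ 0.49823097 -0.10642981  0.16686597] [  9.50054395  -2.71797573 -14.91624815] 60.951701402664185 0.03233522367117794
lid deg 27.457688976907722 0.7902457677199569 57534
```

View pics/g.png

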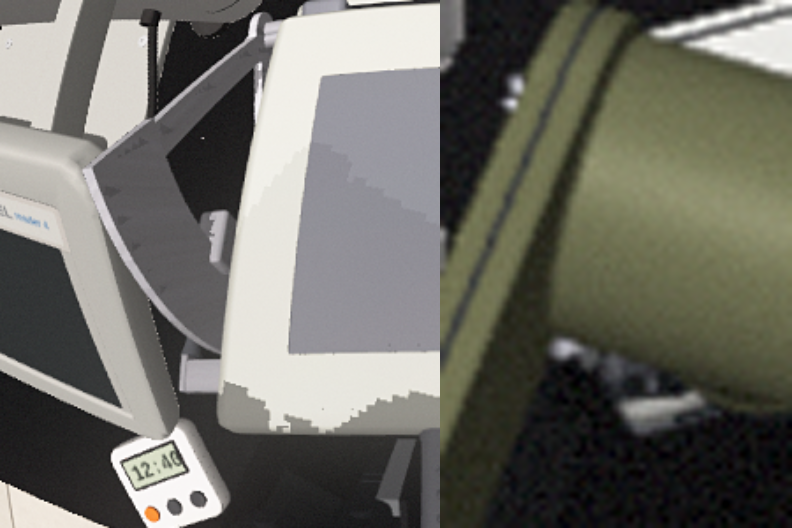

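The wrist panel shows the raised lid and the rider clamp at (215,235); the quadrant hides the pointer tip and the arm blocks the top view. I'll refine the lid-angle fit and calibrate it on the earlier shut-lid frame.

```bash
cat > n.py <<'E'
from h import *
def fit(d,n):
    R=d["range_z"]; h,w=R.shape; u,v=np.meshgrid(np.arange(w),np.arange(h)); x,y=u-d["cx"],v-d["cy"]; r=np.hypot(x,y)+1e-9; a=r/d["f"]
    c=np.stack([np.sin(a)*x/r,np.sin(a)*y/r,np.cos(a)],-1); P=c/c[...,2:]*R[...,None]; W=(P-d["t"])@d["R"]
    L=np.array([.5742,-.0886,0]); yw=np.radians(13.7); cc,ss=np.cos(yw),np.sin(yw); Q=(W-L)@np.array([[cc,-ss,0],[ss,cc,0],[0,0,1]])
    T=Q[(R>0)&(abs(Q[...,1])<.06)&(Q[...,0]<.05)&(Q[...,0]>-.07)&(Q[...,2]>.085)&(Q[...,2]<.18)]
    e=np.ones(len(T),bool)
    for t in (.02,.01,.006,.004,.004,.004): k=np.polyfit(T[e,0],T[e,2],1); e=abs(T[:,2]-np.polyval(k,T[:,0]))<t
    th=np.arctan(-k[0]); print(n,"deg",np.degrees(th).round(2),"inl",e.mean().round(2),"dist plane-hinge mm",1000*(np.polyval(k,.065)-.08)*np.cos(th),T[e,0].min(),T[e,0].max())
w=dict(np.load("w3.npz")); fit(w,"shut"); fit(get("wrist"),"now"); fit(get("wrist"),"now")
E
python3 n.py
```

```text
shut deg -0.19 inl 1.0 dist plane-hinge mm 11.19441919750609 -0.06999235553398357 0.03718603525221085
now deg 26.78 inl 0.98 dist plane-hinge mm 11.269444614689782 -0.06999766832173002 0.049999964606367936
now deg 26.78 inl 0.98 dist plane-hinge mm 11.26255987567171 -0.06999858601435542 0.0499953380709553
```

Request:
{"op": "jog_arm", "data": {
  "rows": [
    [0.06, 0.01, 0.12, 0],
    [0.12, 0.03, 0.24, 0],
    [0.18, 0.04, 0.36, 0],
    [0.18, 0.04, 0.36, 0],
    [0.18, 0.04, 0.36, 0],
    [0.18, 0.04, 0.36, 0],
    [0.18, 0.04, 0.36, 0],
    [0.18, 0.04, 0.36, 0],
    [0.18, 0.04, 0.36, 0],
    [0.18, 0.04, 0.36, 0]
  ]
}}

```text
time_s: 14.55
ee_pos: [0.5001, -0.106, 0.1703]
eef_rot: [[0.971, 0.238, 0.004], [0.238, -0.971, -0.001], [0.004, 0.002, -1.0]]
wrist_force: [10.3, -2.2, -16.0]
finger_gap: 0.0324
grip_force: 61.0
```

```bash
python3 n.py; python3 - <<'E'
from h import *
d=get("wrist"); s=get("scene"); print(arm.sense()["grip_force"])
cv2.imwrite("pics/i.png",np.hstack([cv2.resize(d["img"][0:300,0:560],(560,300)),cv2.resize(s["img"][140:330,190:340],(237,300))])[...,::-1])
E
```

```text
shut deg -0.19 inl 1.0 dist plane-hinge mm 11.19441919750609 -0.06999235553398357 0.03718603525221085
now deg 28.03 inl 0.97 dist plane-hinge mm 11.32537384908177 -0.06999929208706472 0.049993493035128615
now deg 28.03 inl 0.97 dist plane-hinge mm 11.336710263933664 -0.06999871749002017 0.04999953137816242
60.9588360786438
```

View pics/i.png

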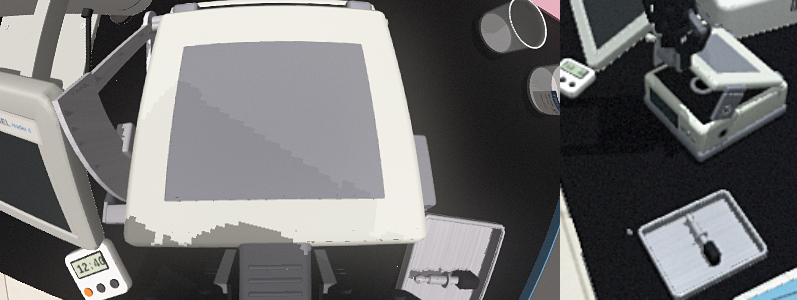

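The lid is held open at about 28.2–29.8° by the two estimates, with the rider at 28.9°. The pin is still in the tray, at (705,240) in the right panel. Handing in.

```bash
python3 -c "
from workcell import arm
print(arm.hand_in())"
```

```text
the job is handed in; nothing more can be done
None
```

I handed the job in with the locking pin lying let go in the tray and the gripper still holding the lid by its tab. The lid stands about 28–30° open against the rider's 28.9°, so the pointer should be within the 3.5° allowed; I couldn't see the needles meet because the quadrant and arm hid them, and the hand-in returned no verdict.

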